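Push a lidded tote up the ramp onto its parking bed

ROBOT

A 6-joint arm with a two-finger parallel gripper is mounted at the origin on the work surface. World frame = base frame: x ahead of the robot, y to its left, z up, the work surface at z = 0. Lengths are in m, angles in rad, forces in N, time in s.
With the tool pointing down it reaches from about 0.3 to 0.875 m from the base axis. Payload 6.4 kg.
Tool frame: the origin (TCP) lies midway between the tips of the shut fingers; the grasp point (between the pads) lies 19 mm behind it (ctrl.pinch_z is the distance from the TCP to the grasp point, in m); z points along the fingers, y is the line along which they close (so a half turn about z gives the same grasp; the last joint's range is limited). The gripper opens to 85 mm and grips with 20 to 120 N. Pads are 22 mm wide; open, the fingers measure 114 mm over their backs; the gripper's body (76 mm by 85 mm) begins 54 mm behind the grasp point. The pads swing forward as they close: fully open they stand 13 mm farther back than shut.
Start: joints at [-1.36, 0.181, 1.607, -0, 1.354, -0.206], TCP at [0.233, -0.526, 0.208] pointing down, gripper open.
Joint ranges: [-2.99, 2.99], [-0.89, 2.07], [0.3, 2.58], [-1.14, 4.28], [0, 2.63], [-3.12, 3.12]. Speed limits (rad/s): [2.57, 2.57, 3.01, 3.14, 3.14, 3.14].

INTERFACE

Orientations are given as a unit quaternion [w, x, y, z].
In Python, from bench import ctrl gives the robot as it stands.
- The arm moves only by the tool apply_moves, never from a script. Its argument "moves" is a list of rows, each an object with "jaw": the opening, from 0 (shut) to 1 (fully open); "offset": the shift along the tool's x, y, z in mm, a list of three; "rot": the turn, a rotation vector about the tool's x, y, z in degrees, a list of three. In form: [{"jaw": jaw, "offset": [dx, dy, dz], "rot": [ax, ay, az]}, ...]. A call has exactly 5 rows; each row shifts and turns the commanded pose from where the row before left it, along the tool's axes as they then stand; what a row does not reach is not made up. A row lasts 1/8 s, in which the tool goes at most 62.5 mm and 10.7 degrees, less where a joint would pass 70% of its speed; a pose out of reach is approached as far as the arm can. A call is refused whole if a number of a shift passes 62.5 or a number of a turn 10.7, either way. A call with a gripper value outside its range is refused whole. The fingers move at their own pace and stop on an object; the grip force is fixed at half the most. Time passes only in rows, so rows that do not move let the fingers close, or fill a call up. It gives the time, the measured TCP pose, the force, the opening and the grip force at its end, in the units of the state.
- ctrl.get_obs(): the state, without advancing time (a new reading comes with each control period).
- ctrl.camera(name): name is "side" or "top"; returns (picture, depth): 400x640x3 uint8, red, green, blue; 400x640 float32, m along the optical axis (not along the pixel's ray), 0 where there is no reading.
- ctrl.camera_params(name): a dict with "K" (3x3 intrinsics, pixels), "dist" ([k1, k2, p1, p2, k3] as OpenCV has them; the pictures are not rectified), "cam_to_world" (4x4, takes a point from camera to world coordinates). Camera axes: x right, y down, z forward; pixel columns grow to the right and rows downward; lengths in m; the calibration is good to about 2 mm. A picture is of the moment at which its call begins. camera_params takes no time and is no camera call.
- ctrl.hand_in(): hands the job in; it is judged then, once.
Trained networks look in the newest picture that a camera, given by its name, has taken for a name from the list of things; names that differ only in an ending like _2 or _b are one class to them, and where a whole thing is asked for, a point or a joint stands for the part that bears it (a point fixed in the world has none). Each returns a list of dicts, best first, with "score" (0 to 1); they miss things now and then, are a little off and sometimes report something else, mostly with a low value. They report only what shows in the picture. A call takes as long as a camera call. They do not tell look-alikes from the thing itself.
- ctrl.outline_of(camera, target): "region" (400x640 bool, what is visible of it) and "position" ([column, row] in pixels, amid what is visible of it).
The state is a dict: "time_s": time; "q": joint angles; "dq": joint speeds; "joint_efforts": joint torques, N m; "eef_pos": TCP position; "eef_rot": TCP orientation; "wrist_force": force on the tool from outside, world axes, zero at the start; "torque": the same for the moment, N m; "opening": opening from 0.0 (shut) to 1.0 (fully open); "grasp_force": force on a finger pad.
Only numpy, scipy, OpenCV 4.12 (cv2) and the standard library are available. Lean on these libraries where they do the work, as an engineer would, in place of code of your own. Each camera call takes 0.05 s, during which the arm holds its last target. There are 200 camera calls.

TASK

Slide the lidded grey tote over the bench into line with the small wooden ramp, push it up the ramp and over the crest until its tail drops behind the lip and it lies flat on the bed; then press it home against the sprung bumper with a steady push of about 13 N for half a second, and back away. Never lift it, never push harder than 20 N, and leave everything else on the bench where it is.

Things in the scene. Friction and masses are not known exactly. Their poses are not given: they have to be found in the camera images.
- tote: Closed rigid grey plastic box, paler flush lid fixed on: 120 (its x) by 110 (its y) by 50 mm high, 0.4 to 0.8 kg. Origin: centre of underside. Starts flat on the bench 40 to 130 mm short of the ramp's foot, up to 35 mm off the ramp's centre line, turned up to 0.2 rad; its x points roughly up the ramp. Smooth: friction about 0.3 to 0.5; sliding takes 1 to 4 N on the level, up to 8 N up the ramp.
- frame: Two parallel dark steel bars (each 360 x 16 x 6 mm, centres 172 mm apart) screwed to the bench; they carry the wooden ramp deck between them. Origin on the bench, midway between and along the bars; x points horizontally up the ramp, z up. The deck is clamped anywhere within 20 mm either way along x; this shift is in no reading: feel or see it. Sideways and in height it is exact.
- foot_mark (a point): Fixed to the frame at x = -180 mm, bench height: where the ramp's foot is when the deck's shift is 0. From the foot the ramp rises 45 mm over 180 mm (14 degrees). Wooden rails 12 mm thick, about 16 mm above the ramp, leave a lane 122 mm wide. At the foot two upright guides 26 mm high flare the lane: from 20 mm past the foot to 45 mm before it, widening from 119 to about 175 mm.
- lip_mark (a point): Fixed to the frame at x = 8 mm, 45 mm high: the lip's rear top edge when the shift is 0. The crest is level for 8 mm before that edge, then drops 12 mm to the bed.
- bed_mark (a point): Fixed to the frame at x = 71 mm, 33 mm high: where the tote's origin is when home, if the shift is 0. The bed is level, 33 mm above the bench; the rails beside it reach 59 mm above the bench, same lane of 122 mm.
- bumper_mark (a point): Fixed to the frame at x = 134 mm, 53 mm high: centre of the sprung bumper's face when the shift is 0. Black rubber pad 80 mm wide, 26 mm high, before an end wall 75 mm high. It gives 5 N per mm, 12 mm at most. Between lip and bumper face the home tote has 6 mm of play.
- bowl: loose white ceramic bowl, 90 mm across, 50 mm high, beside the ramp on the side away from the robot; a bystander, leave it. Origin at the centre of its underside.
- glaze_jar: loose closed white jar, 60 mm across, 85 mm high, beside the ramp on the side away from the robot; a bystander, leave it. Origin at the centre of its underside.
- kiln_post: loose upright fired-clay tube (kiln prop), 44 mm across, 60 mm high, between robot and ramp; a bystander, leave it. Origin at the centre of its underside.
- mug: loose blue mug, 80 mm across, 90 mm high; a bystander, leave it. Origin at the centre of its underside.
- pitcher: loose open earthenware cup, 84 mm across, 110 mm high; a bystander, leave it. Origin at the centre of its underside.
- brush: loose brush lying on the bench; a bystander, leave it. Origin below its middle.
- clay_rib: loose flat wooden scraper, 90 x 50 x 8 mm, lying on the bench; a bystander, leave it. Origin at the centre of its underside.
There are look-alikes about, which are no part of the job. Leave any orange look-alike of the tote alone.

How it is judged:
By the outcome, as a careful person would: the job done as asked, in the order asked, and still so for the second after the job is handed in, with the robot touching nothing.
It also fails if it takes over 72 s, if anything falls off the work surface, if the arm or the gripper's body presses on something with over 40 N, if the wrist force passes 120 N, or if a joint passes its speed limit or range.

## Working session

There is one attempt and no reset: what is moved stays moved. The work goes in short steps, Python scripts to look and compute and a tool call to move; the robot and the scene stay as the last step left them, time stands still between calls to the robot, and variables do not carry over. Pictures are saved under pics/ and viewed, at most 10 in all, crops included, and the job is handed in when it is done.

Besides the shell and the picture viewer there is one more tool, called after ">>>" as name(argument=value, ...), one argument or row to a line, values as JSON. apply_moves: Moves the arm, as the interface text tells. Its arguments: {"type":"object","properties":{"moves":{"type":"array"}},"required":["moves"]}

```bash
mkdir -p pics; ls; python3 - <<'E'
from bench import ctrl
import cv2,numpy as np
for n in("top","side"):
    p,d=ctrl.camera(n); cv2.imwrite(f"pics/{n}0.png",p[:,:,::-1]); np.save(f"{n}0.npy",d)
    c=ctrl.camera_params(n); print(n,np.round(c["K"],1).tolist(),c["dist"],np.round(c["cam_to_world"],3).tolist())
    for t in("tote","frame"):
        for o in ctrl.outline_of(n,t): print(t,round(o["score"],2),o["position"],o["region"].sum())
o=ctrl.get_obs(); print(o)
E
```

```text
pics
top [[374.7, 0.0, 317.3], [0.0, 374.7, 201.0], [0.0, 0.0, 1.0]] [-0.08194448  0.          0.          0.          0.        ] [[-0.022, -0.998, 0.066, 0.455], [-1.0, 0.021, -0.019, -0.01], [0.017, -0.066, -0.998, 1.036], [0.0, 0.0, 0.0, 1.0]]
tote 0.56 [413.5, 168.6] 1893
tote 0.56 [371.6, 256.5] 1952
frame 0.92 [297.1, 201.4] 1314
side [[516.3, 0.0, 317.9], [0.0, 516.3, 200.3], [0.0, 0.0, 1.0]] [-0.00786053  0.          0.          0.          0.        ] [[-0.909, -0.268, 0.318, 0.01], [-0.416, 0.601, -0.683, 1.104], [-0.008, -0.753, -0.658, 1.17], [0.0, 0.0, 0.0, 1.0]]
tote 0.77 [334.3, 165.0] 1022
tote 0.7 [378.9, 205.4] 929
frame 0.62 [313.4, 243.8] 495
{'time_s': 0.3, 'q': array([-1.36028867e+00,  1.81074063e-01,  1.60730611e+00,  3.15873409e-05,
        1.35379491e+00, -2.06308584e-01]), 'dq': array([ 1.38420618e-03, -2.82600510e-03, -2.92959909e-03, -7.92514406e-06,
       -3.60576899e-04, -1.31236582e-03]), 'joint_efforts': array([ 1.43472906e-03, -4.44330740e+01, -3.51062822e+01, -1.32400714e-04,
        5.49293749e-03, -1.53188502e-06]), 'eef_pos': array([ 0.23277432, -0.5255895 ,  0.20808612]), 'eef_rot': array([-2.91243797e-04,  9.78362181e-01,  2.06899390e-01,  1.48108335e-05]), 'wrist_force': array([-0.01869737, -0.46271601, -0.22913161]), 'torque': array([ 0.03448495,  0.02407367, -0.01870454]), 'grasp_force': 0.0, 'opening': 0.9986748565894665}
```

View pics/top0.png

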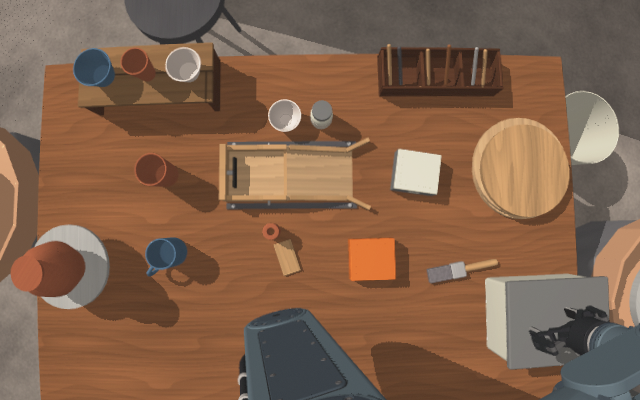

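View pics/side0.png

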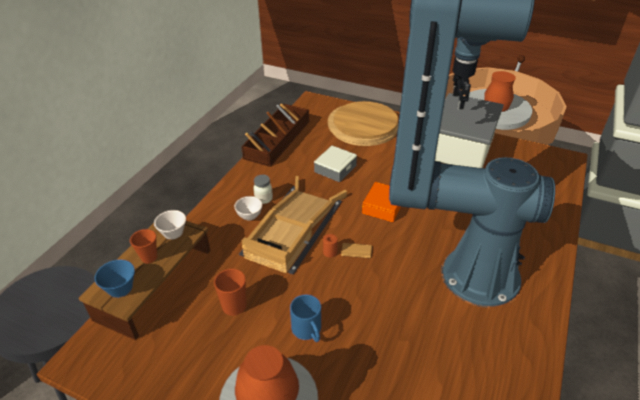

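Tote candidates in the top view: the pale-lidded grey box at (416,172) and the orange box at (372,259). The grey one fits: it has a paler lid and stands short of the ramp foot, and the other is the orange look-alike. The ramp climbs to image left, from the foot near (355,176) to the end wall at (222,176). Next is an enlarged crop plus measurements.

```bash
cat > h.py <<'E'
import cv2,numpy as np
from bench import ctrl
def cloud(n,d):
    c=ctrl.camera_params(n); K,D,T=map(np.array,(c["K"],c["dist"],c["cam_to_world"]))
    v,u=np.mgrid[0:400,0:640]
    p=cv2.undistortPoints(np.stack([u,v],-1).reshape(-1,1,2).astype(float),K,D).reshape(400,640,2)
    P=np.dstack([p,np.ones((400,640))])*d[...,None]
    return P@T[:3,:3].T+T[:3,3]
def rect(W,m,lo,hi):
    m=m&(W[...,2]>lo)&(W[...,2]<hi)
    q=W[m]; r=cv2.minAreaRect((q[:,:2]*1000).astype(np.float32)); return m.sum(),np.median(q[:,2]),r,np.round(cv2.boxPoints(r)).tolist()
E
python3 - <<'E'
from h import *
im=cv2.imread("pics/top0.png"); d=np.load("top0.npy"); W=cloud("top",d)
c=im[100:280,205:455]; cv2.imwrite("pics/crop0.png",cv2.resize(c,None,fx=3.2,fy=3.2,interpolation=cv2.INTER_CUBIC))
ctrl.camera("top")
for t in("tote","frame"):
    for o in ctrl.outline_of("top",t):
        print(t,o["position"],rect(W,o["region"],*((.04,.06) if t=="tote" else (-.01,.02))))
for t in("bowl","glaze_jar","kiln_post","clay_rib","bumper_mark","mug","pitcher","brush"):
    for o in ctrl.outline_of("top",t)[:2]:
        q=W[o["region"]]; print(t,round(o["score"],2),np.round(o["position"]),np.round(np.median(q,0),3),np.round(np.ptp(q,axis=0),3))
# height profile along deck centre
for v in (176,):
    print([(u,*np.round(W[v,u]*1000).astype(int).tolist()) for u in range(216,366,3)])
print([(v,*np.round(W[v,260]*1000).astype(int).tolist()) for v in range(136,216,2)])
# hand neighbourhood: heights of grey box
print(np.round(W[285:365:10,490:610:15,2],2))
print(np.round(W[285,490],3),np.round(W[360,500],3),np.round(W[285,600],3))
E
```

```text
tote [371.7, 255.2] (np.int64(1847), np.float64(0.0505974499986761), ((365.00555419921875, -170.02871704101562), (109.79006958007812, 117.89276885986328), 0.1507522165775299), [[310.0, -111.0], [310.0, -229.0], [420.0, -229.0], [420.0, -111.0]])
tote [415.2, 168.9] (np.int64(1799), np.float64(0.05066569912580998), ((594.0037231445312, -298.6641540527344), (121.48014831542969, 110.56720733642578), 81.27469635009766), [[530.0, -350.0], [639.0, -367.0], [658.0, -247.0], [549.0, -230.0]])
frame [302.2, 199.6] (np.int64(1176), np.float64(0.00602887392598761), ((600.3101806640625, 43.53692626953125), (356.10223388671875, 189.1900177001953), 88.92082214355469), [[502.0, -133.0], [692.0, -136.0], [698.0, 220.0], [509.0, 223.0]])
bowl 0.68 [282. 119.] [0.762 0.057 0.023] [0.344 0.115 1.042]
glaze_jar 0.83 [321. 114.] [ 0.745 -0.043  0.083] [0.329 0.063 1.033]
kiln_post 0.7 [265. 229.] [0.446 0.097 0.059] [0.043 0.135 1.041]
clay_rib 0.61 [286. 255.] [0.372 0.057 0.008] [0.132 0.102 1.039]
bumper_mark 0.77 [308. 200.] [0.519 0.005 0.006] [0.239 0.359 1.039]
mug 0.81 [166. 255.] [0.389 0.389 0.
[... 1801 characters left out ...]
94, 544, 125, 31), (196, 536, 122, 56), (198, 531, 121, 61), (200, 529, 127, 17), (202, 524, 129, 2), (204, 518, 129, 4), (206, 513, 129, 4), (208, 508, 129, 2), (210, 502, 130, -5), (212, 497, 130, 0), (214, 491, 130, 1)]
[[ 0.04  0.13  0.15  1.04  0.15  0.15  0.15  0.15]
 [ 0.04  0.12  0.15  0.15  0.15  0.15  0.15  0.15]
 [ 0.04  0.13  0.15  0.15  0.15  0.15  0.15  0.15]
 [ 0.03  0.12  0.15  0.15  0.15  0.15  0.32  0.33]
 [ 0.04  0.12  0.15  0.15  0.15  0.33  0.38  0.41]
 [ 0.03  0.12  0.15  0.28  0.31  0.34  0.39  0.43]
 [ 0.04  0.11  0.15  0.3   0.35  0.35  0.39  0.44]
 [-0.    0.11  0.14  0.15  0.15  0.15  0.15  0.55]]
[ 0.284 -0.491  0.039] [ 0.064 -0.535 -0.   ] [ 0.288 -0.733  0.148]
```

View pics/crop0.png

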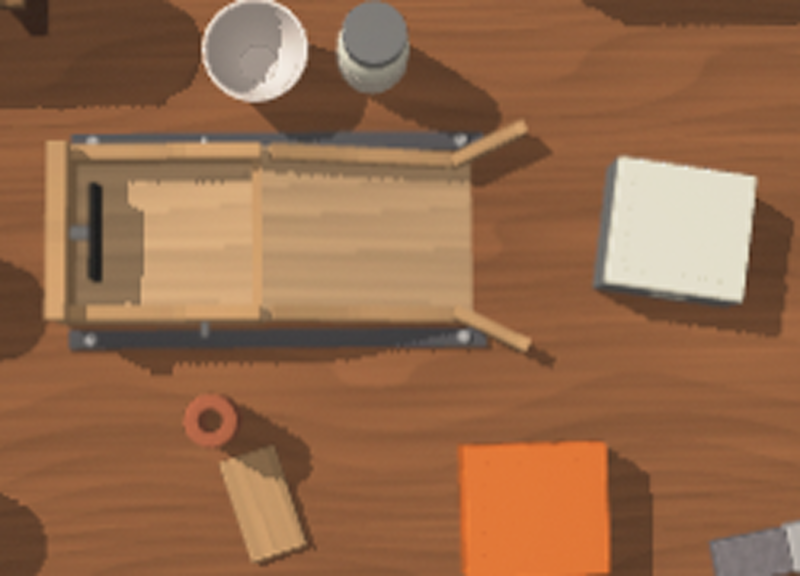

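The crop confirms the grey tote with the pale lid at crop (680,230); the orange box at (535,510) is the decoy. The ramp climbs towards +y, with the lip at crop x≈255, the bumper at (95,232) and the flare guides at (495,145) and (495,330). Next I refine the lane axis and shift, then plan the approach.

```bash
cat >> h.py <<'E'
from scipy.spatial.transform import Rotation as Ro
def pose():
    o=ctrl.get_obs(); return o["eef_pos"]*1000,Ro.from_quat(np.roll(o["eef_rot"],-1)),o
def toolR(yaw,tilt): # tool x along push dir, z down, tips tilted forward
    c,s=np.cos(yaw),np.sin(yaw)
    return Ro.from_matrix(np.array([[c,s,0],[s,-c,0],[0,0,-1]]).T.T)*Ro.from_rotvec([0,tilt,0])
def rows(P,R,n,p=None,r=None):
    if p is None: p,r,_=pose()
    P=np.array(P,float); rv=(r.inv()*R).as_rotvec()/n; st=(P-p)/n
    for i in range(n):
        print(np.round(r.apply(st,inverse=True),1).tolist(),np.round(np.degrees(rv),2).tolist()); r=r*Ro.from_rotvec(rv)
E
python3 - <<'E'
from h import *
W=cloud("top",np.load("top0.npy")); Z=W[...,2]
Y=[];M=[];w=[]
for u in range(238,340,3):
    z=Z[176-2:178,u]; base=np.median(z[z<.1])
    col=W[136:216,u]; k=(col[:,2]>base+.011)&(col[:,2]<base+.04)
    n=col[k&(col[:,0]<.56)]; f=col[k&(col[:,0]>.64)]
    if len(n) and len(f): Y.append((n[:,1].mean()+f[:,1].mean())/2*1000);M.append((n[:,0].mean()+f[:,0].mean())*500);w.append((f[:,0].mean()-n[:,0].mean())*1000)
Y=np.array(Y);M=np.array(M);print(np.median(w));p=np.polyfit(Y,M,1);print("deck line x=",p, (M-np.polyval(p,Y)).std())
# bars: outer edge points of frame region
m=ctrl.camera("top") and ctrl.outline_of("top","frame")[0]["region"]; B=W[m&(Z>0)&(Z<.012)]*1000
for s,sel in(("near",B[:,0]<560),("far",B[:,0]>640)):
    q=B[sel]; print(s,len(q),np.percentile(q[:,1],[.5,99.5]),[ (yy,np.round(q[abs(q[:,1]-yy)<10,0].min(),1),np.round(q[abs(q[:,1]-yy)<10,0].max(),1)) for yy in range(-120,211,55) if (abs(q[:,1]-yy)<10).any()])
print("board z",np.round(Z[120:215:15,480:560:15],3))
# foot/lip by height profile over many rows
S=Z[160:192]; 
for u in list(range(278,290)): print(u,np.round(np.median(W[160:192,u,1])*1000),np.round(np.median(S[:,u])*1000,1),end=';')
k=[(np.median(W[160:192,u,1])*1000,np.median(S[:,u])*1000) for u in range(294,350)]
a=np.polyfit(*np.array(k).T,1); print("\nramp slope",a[0],"foot y",-a[1]/a[0])
print(pose()[1].as_matrix().round(2), toolR(np.pi/2,.3).as_matrix().round(2))
R=toolR(np.radians(88.9),np.radians(18)); rows([592,-430,210],R,10)
E
```

```text
131.59457633445783
deck line x= [1.01949326e-02 5.98228265e+02] 0.43403880867386874
near 730 [-132.86657032  221.19227705] [(-120, np.float64(504.6), np.float64(518.9)), (-65, np.float64(505.8), np.float64(520.0)), (-10, np.float64(507.0), np.float64(521.4)), (45, np.float64(508.0), np.float64(522.3)), (100, np.float64(509.2), np.float64(523.1)), (155, np.float64(507.7), np.float64(521.9)), (210, np.float64(508.8), np.float64(523.0))]
far 381 [-132.58429535  213.9995019 ] [(-120, np.float64(673.6), np.float64(690.2)), (-65, np.float64(675.9), np.float64(690.2)), (-10, np.float64(679.4), np.float64(689.4)), (45, np.float64(683.9), np.float64(687.3)), (100, np.float64(687.8), np.float64(691.4)), (155, np.float64(689.3), np.float64(690.2)), (210, np.float64(686.5), np.float64(693.7))]
board z [[-0.002 -0.001  0.029  0.026 -0.    -0.001]
 [-0.002  0.034  0.043  0.044  0.046 -0.   ]
 [ 0.03   0.044  0.042  0.037  0.044  0.04 ]
 [ 0.032  0.044  0.042  0.04   0.041  0.043]
 [ 0.032  0.041  0.047  0.048  0.042  0.043]
 [ 0.007  0.042  0.039  0.04   0.041  0.043]
 [ 0.002  0.011  0.043  0.041  0.043  0.004]]
278 76.0 32.2;279 73.0 31.7;280 70.0 32.9;281 68.0 32.8;282 65.0 32.7;283 62.0 32.9;284 59.0 45.1;285 56.0 44.9;286 53.0 44.9;287 51.0 44.7;288 48.0 43.7;289 46.0 43.7;
ramp slope 0.24912757888830273 foot y -128.09881505893068
[[ 0.91  0.4   0.  ]
 [ 0.4  -0.91  0.  ]
 [ 0.   -0.   -1.  ]] [[ 0.    1.    0.  ]
 [ 0.96  0.    0.3 ]
 [ 0.3   0.   -0.96]]
[36.7, 5.8, -0.2] [1.02, 1.6, -6.45]
[35.8, 9.9, 0.7] [1.02, 1.6, -6.45]
[34.5, 13.9, 1.5] [1.02, 1.6, -6.45]
[32.6, 17.7, 2.1] [1.02, 1.6, -6.45]
[30.4, 21.3, 2.7] [1.02, 1.6, -6.45]
[27.7, 24.6, 3.1] [1.02, 1.6, -6.45]
[24.7, 27.6, 3.4] [1.02, 1.6, -6.45]
[21.3, 30.2, 3.5] [1.02, 1.6, -6.45]
[17.7, 32.5, 3.5] [1.02, 1.6, -6.45]
[13.8, 34.3, 3.3] [1.02, 1.6, -6.45]
```

>>> apply_moves(
  moves=[
    {"jaw":0.7,"offset":[36.7,5.8,-3],"rot":[1,1.6,-6.5]},
    {"jaw":0.7,"offset":[35.8,10,-2],"rot":[1,1.6,-6.5]},
    {"jaw":0.7,"offset":[34.5,14,0],"rot":[1,1.6,-6.5]},
    {"jaw":0.7,"offset":[32.6,17.7,2],"rot":[1,1.6,-6.5]},
    {"jaw":0.7,"offset":[30.4,21.3,3],"rot":[1,1.6,-6.5]},
  ],
)

```text
time_s: 1.58
eef_pos: [0.4135, -0.4778, 0.2162]
eef_rot: [-0.056, 0.877, 0.473, 0.059]
wrist_force: [-0.4, -0.8, 0.8]
opening: 0.702
grasp_force: 0.0
```

>>> apply_moves(
  moves=[
    {"jaw":0.7,"offset":[27.7,24.6,3],"rot":[1,1.6,-6.5]},
    {"jaw":0.7,"offset":[24.7,27.6,3],"rot":[1,1.6,-6.5]},
    {"jaw":0.7,"offset":[21.3,30.2,3.5],"rot":[1,1.6,-6.5]},
    {"jaw":0.7,"offset":[17.7,32.5,3.5],"rot":[1,1.6,-6.5]},
    {"jaw":0.7,"offset":[13.8,34.3,3.3],"rot":[1,1.6,-6.5]},
  ],
)

```text
time_s: 2.2
eef_pos: [0.5926, -0.4289, 0.2174]
eef_rot: [-0.108, 0.701, 0.696, 0.112]
wrist_force: [0.1, -0.2, 0.7]
opening: 0.7
grasp_force: 0.0
```

```bash
python3 - <<'E'
from h import *
p,r,o=pose(); print(p.round(1),r.as_matrix().round(3).tolist(),o["q"].round(2),o["wrist_force"].round(2),o["opening"])
R=toolR(np.radians(89.4),np.radians(18)); rows([594,-400,100],R,5); rows([594,-395,22],R,5,np.array([594,-400,100]),R)
E
```

```text
[ 592.6 -428.9  217.4] [[0.005, 1.0, 0.007], [0.952, -0.007, 0.307], [0.307, 0.005, -0.952]] [-0.88  0.69  0.93  0.21  1.76 -0.86] [ 0.13 -0.22  0.71] 0.7000317247345249
[-1.7, 0.1, 24.1] [0.04, 0.02, 0.05]
[-1.7, 0.1, 24.1] [0.04, 0.02, 0.05]
[-1.7, 0.2, 24.1] [0.04, 0.02, 0.05]
[-1.7, 0.2, 24.1] [0.04, 0.02, 0.05]
[-1.8, 0.2, 24.1] [0.04, 0.02, 0.05]
[-3.9, -0.0, 15.1] [0.0, 0.0, 0.0]
[-3.9, -0.0, 15.1] [0.0, 0.0, 0.0]
[-3.9, -0.0, 15.1] [0.0, 0.0, 0.0]
[-3.9, -0.0, 15.1] [0.0, 0.0, 0.0]
[-3.9, -0.0, 15.1] [0.0, 0.0, 0.0]
```

>>> apply_moves(
  moves=[
    {"jaw":0.7,"offset":[-1.7,0.1,24],"rot":[0,0,0]},
    {"jaw":0.7,"offset":[-1.7,0.1,24],"rot":[0,0,0]},
    {"jaw":0.7,"offset":[-1.7,0.2,24],"rot":[0,0,0]},
    {"jaw":0.7,"offset":[-1.7,0.2,24],"rot":[0,0,0]},
    {"jaw":0.7,"offset":[-1.8,0.2,24],"rot":[0,0,0]},
  ],
)

```text
time_s: 2.82
eef_pos: [0.5931, -0.4003, 0.0997]
eef_rot: [-0.108, 0.702, 0.695, 0.112]
wrist_force: [-0.3, 0.5, 0.1]
opening: 0.701
grasp_force: 0.0
```

>>> apply_moves(
  moves=[
    {"jaw":0.7,"offset":[-4,0,15],"rot":[0,0,0]},
    {"jaw":0.7,"offset":[-4,0,15],"rot":[0,0,0]},
    {"jaw":0.7,"offset":[-4,0,15],"rot":[0,0,0]},
    {"jaw":0.7,"offset":[-4,0,15],"rot":[0,0,0]},
    {"jaw":0.7,"offset":[-4,0,15],"rot":[0,0,0]},
  ],
)

```text
time_s: 3.45
eef_pos: [0.5936, -0.3967, 0.0224]
eef_rot: [-0.108, 0.702, 0.695, 0.112]
wrist_force: [0.0, 0.4, -0.7]
opening: 0.7
grasp_force: 0.0
```

>>> apply_moves(
  moves=[
    {"jaw":0.7,"offset":[5.7,0,1.8],"rot":[0,0,0]},
    {"jaw":0.7,"offset":[5.7,0,1.8],"rot":[0,0,0]},
    {"jaw":0.7,"offset":[5.7,0,1.8],"rot":[0,0,0]},
    {"jaw":0.7,"offset":[5.7,0,1.8],"rot":[0,0,0]},
    {"jaw":0.7,"offset":[5.7,0,1.8],"rot":[0,0,0]},
  ],
)

```text
time_s: 4.08
eef_pos: [0.5941, -0.3663, 0.0238]
eef_rot: [-0.107, 0.702, 0.695, 0.112]
wrist_force: [-0.3, 0.4, 0.3]
opening: 0.7
grasp_force: 0.0
```

>>> apply_moves(
  moves=[
    {"jaw":0.7,"offset":[4.8,0,1.7],"rot":[0,0,0]},
    {"jaw":0.7,"offset":[4.8,0,1.7],"rot":[0,0,0]},
    {"jaw":0.7,"offset":[4.8,0,1.7],"rot":[0,0,0]},
    {"jaw":0.7,"offset":[4.8,0,1.7],"rot":[0,0,0]},
    {"jaw":0.7,"offset":[4.8,0,1.7],"rot":[0,0,0]},
  ],
)

```text
time_s: 4.7
eef_pos: [0.5951, -0.3423, 0.0239]
eef_rot: [-0.106, 0.702, 0.695, 0.112]
wrist_force: [0.5, -5.4, 5.8]
opening: 0.7
grasp_force: 3.5
```

```bash
cat >> h.py <<'E'
def tote(lo=.04,hi=.06):
    p,d=ctrl.camera("top"); W=cloud("top",d)
    for o in ctrl.outline_of("top","tote"):
        q=W[o["region"]]; 
        if np.median(q[:,0])>.46: print(rect(W,o["region"],lo,hi))
    return p,W
E
python3 - <<'E'
from h import *
p,_=tote(); cv2.imwrite("pics/t1.png",cv2.resize(p[100:280,280:530,::-1],None,fx=3,fy=3)); print(pose()[0].round(1))
E
```

```text
(np.int64(1772), np.float64(0.05063632557737163), ((592.0540771484375, -292.4175109863281), (121.207275390625, 112.10972595214844), 85.31250762939453), [[531.0, -348.0], [643.0, -357.0], [653.0, -237.0], [541.0, -227.0]])
[ 595.2 -341.6   23.9]
```

View pics/t1.png

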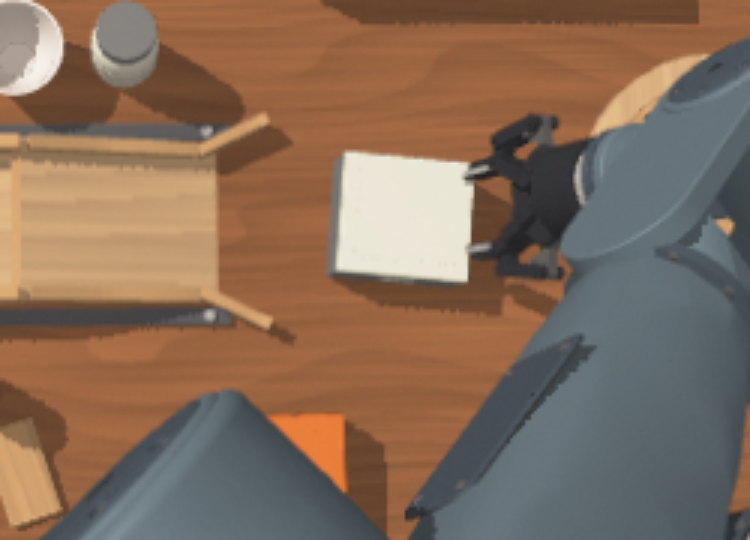

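The tote has turned from 81.3° to 85.3°. The fingertips overlap the lid edge at crop (470,172) and (475,250). The force has a large upward part, so I check the finger heights.

```bash
python3 - <<'E'
from h import *
p,d=ctrl.camera("top"); W=cloud("top",d)*1000
for v in (155,157,159,181,183,185): print(v,[(u,*W[v,u].round().astype(int).tolist()) for u in range(430,452,2)])
p,r,o=pose(); print(p.round(1),o["wrist_force"].round(1),o["torque"].round(2))
p,d=ctrl.camera("side"); 
c=ctrl.camera_params("side"); T=np.array(c["cam_to_world"]); q=T[:3,:3].T@(np.array([.6,-.35,.03])-T[:3,3]); uv=(np.array(c["K"])@q)[:2]/q[2]; print(uv)
u,v=uv.astype(int); cv2.imwrite("pics/s1.png",cv2.resize(p[max(v-60,0):v+60,u-75:u+75,::-1],None,fx=5,fy=5,interpolation=cv2.INTER_CUBIC))
E
```

```text
155 [(430, 638, -334, 54), (432, 638, -339, 54), (434, 638, -346, 50), (436, 636, -347, 63), (438, 635, -351, 67), (440, 634, -354, 75), (442, 629, -351, 98), (444, 628, -353, 107), (446, 626, -354, 117), (448, 624, -357, 124), (450, 623, -360, 129)]
157 [(430, 633, -335, 51), (432, 633, -341, 50), (434, 631, -342, 60), (436, 630, -345, 68), (438, 628, -348, 75), (440, 627, -350, 84), (442, 625, -353, 90), (444, 626, -359, 89), (446, 621, -355, 115), (448, 619, -357, 123), (450, 619, -361, 127)]
159 [(430, 628, -334, 50), (432, 627, -340, 51), (434, 626, -343, 56), (436, 626, -348, 60), (438, 626, -354, 58), (440, 625, -357, 64), (442, 626, -365, 59), (444, 636, -392, 0), (446, 636, -397, 1), (448, 614, -357, 123), (450, 613, -358, 132)]
181 [(430, 568, -331, 54), (432, 568, -337, 52), (434, 567, -342, 53), (436, 568, -349, 49), (438, 573, -371, 0), (440, 564, -348, 82), (442, 563, -350, 90), (444, 562, -353, 96), (446, 561, -356, 103), (448, 560, -357, 115), (450, 560, -362, 114)]
183 [(430, 562, -331, 53), (432, 562, -336, 53), (434, 562, -342, 50), (436, 561, -343, 63), (438, 560, -346, 72), (440, 559, -349, 77), (442, 559, -353, 82), (444, 557, -353, 97), (446, 556, -356, 104), (448, 556, -362, 102), (450, 557, -368, 98)]
185 [(430, 557, -332, 49), (432, 557, -336, 53), (434, 557, -342, 50), (436, 562, -366, -3), (438, 555, -348, 67), (440, 554, -351, 72), (442, 554, -354, 80), (444, 552, -353, 97), (446, 552, -358, 96), (448, 551, -363, 98), (450, 551, -367, 100)]
[ 595.1 -341.6   23.9] [ 2.5 -3.   6.4] [-0.38 -0.47 -0.25]
[338.52118058 154.03810127]
```

View pics/s1.png

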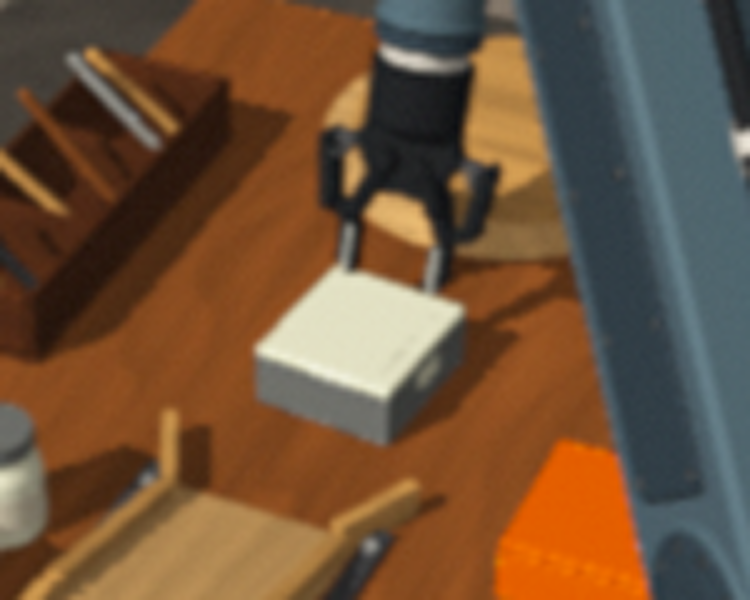

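The finger cloud and the upward force suggest the tips stand well above the TCP and may be riding the lid's rear edge. I back off and measure the tips in free space.

>>> apply_moves(
  moves=[
    {"jaw":0.7,"offset":[-8,0,-2.5],"rot":[0,0,0]},
    {"jaw":0.7,"offset":[-8,0,-2.5],"rot":[0,0,0]},
    {"jaw":0.7,"offset":[-8,0,-2.5],"rot":[0,0,0]},
    {"jaw":0.7,"offset":[-8,0,-2.5],"rot":[0,0,0]},
    {"jaw":0.7,"offset":[-8,0,-2.5],"rot":[0,0,0]},
  ],
)

```text
time_s: 5.52
eef_pos: [0.5935, -0.3837, 0.0221]
eef_rot: [-0.108, 0.702, 0.695, 0.112]
wrist_force: [0.4, -0.1, 0.2]
opening: 0.7
grasp_force: 0.0
```

```bash
python3 - <<'E'
from h import *
tote()
p,r,o=pose(); print(p.round(1),o["wrist_force"].round(1))
for n in("top","side"):
    im,d=ctrl.camera(n); W=cloud(n,d)*1000
    L=r.apply((W-p).reshape(-1,3),inverse=True).reshape(W.shape)  # tool frame
    m=(abs(L[...,0])<25)&(abs(L[...,1])<65)&(L[...,2]>-70)&(L[...,2]<15)&(W[...,2]>8)&(d>0)&((W[...,1]<-355)|(W[...,2]>56))
    q=L[m]; print(n,m.sum())
    for s in (-1,1):
        k=q[q[:,1]*s>0]; k=k[np.argsort(-k[:,2])][:14]; print(k.round().astype(int).tolist())
    if n=="top":
        cv2.imwrite("pics/t2.png",cv2.resize(im[130:210,390:490,::-1],None,fx=6,fy=6,interpolation=cv2.INTER_CUBIC))
E
```

```text
(np.int64(1756), np.float64(0.05064802228919618), ((591.9039306640625, -291.4686279296875), (121.45828247070312, 109.29119873046875), 84.02576446533203), [[531.0, -346.0], [640.0, -358.0], [653.0, -237.0], [544.0, -225.0]])
[ 593.5 -384.4   22.2] [-0.  -0.4 -0. ]
top 115
[[9, -32, -30], [10, -30, -33], [6, -41, -35], [13, -36, -36], [7, -38, -36], [11, -36, -37], [5, -38, -39], [12, -30, -39], [13, -33, -40], [-5, -44, -42], [11, -31, -42], [11, -33, -42], [12, -36, -42], [9, -41, -43]]
[[-9, 31, -29], [5, 31, -29], [-2, 31, -29], [1, 31, -29], [-10, 31, -32], [-3, 31, -32], [10, 35, -32], [12, 32, -34], [7, 43, -37], [11, 32, -38], [9, 40, -39], [13, 34, -39], [7, 40, -40], [10, 34, -41]]
side 94
[[8, -37, -29], [3, -38, -32], [11, -33, -32], [10, -37, -33], [6, -31, -35], [-5, -43, -35], [8, -36, -36], [4, -42, -37], [8, -39, -37], [2, -33, -38], [4, -37, -40], [0, -44, -40], [12, -32, -40], [8, -42, -42]]
[[4, 26, -31], [9, 29, -32], [2, 32, -33], [0, 41, -35], [20, 29, -35], [5, 27, -35], [-5, 31, -36], [-15, 31, -37], [19, 30, -38], [11, 33, -39], [6, 35, -41], [17, 27, -42], [2, 41, -43], [5, 28, -43]]
```

View pics/t2.png

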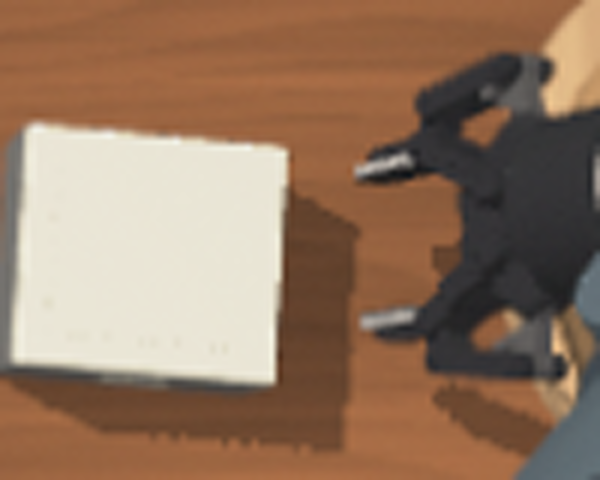

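The tips end about 29 mm behind the TCP at this opening, near z = 50 mm, so they were on the lid edge. I lower 22 mm and push again.

>>> apply_moves(
  moves=[
    {"jaw":0.7,"offset":[-1.7,0,5.2],"rot":[0,0,0]},
    {"jaw":0.7,"offset":[-1.7,0,5.2],"rot":[0,0,0]},
    {"jaw":0.7,"offset":[-1.7,0,5.2],"rot":[0,0,0]},
    {"jaw":0.7,"offset":[-1.7,0,5.2],"rot":[0,0,0]},
    {"jaw":0.7,"offset":[0,0,0],"rot":[0,0,0]},
  ],
)

```text
time_s: 6.35
eef_pos: [0.5934, -0.3828, -0.0005]
eef_rot: [-0.108, 0.702, 0.695, 0.112]
wrist_force: [-0.1, -0.1, -0.0]
opening: 0.7
grasp_force: 0.0
```

```bash
python3 - <<'E'
from h import *
p,r,o=pose(); print(p.round(1),o["wrist_force"].round(1))
im,d=ctrl.camera("top"); W=cloud("top",d)*1000
L=r.apply((W-p).reshape(-1,3),inverse=True).reshape(W.shape)
m=(abs(L[...,0])<25)&(abs(L[...,1])<65)&(L[...,2]>-70)&(L[...,2]<25)&(W[...,2]>10)&(d>0)&(W[...,1]<-362)
q=L[m]
for s in (-1,1):
    k=q[q[:,1]*s>0]; k=k[np.argsort(-k[:,2])][:14]; print(k.round().astype(int).tolist())
E
```

```text
[ 5.934e+02 -3.828e+02 -5.000e-01] [-0.1 -0.1 -0. ]
[[6, -41, -33], [11, -33, -36], [11, -36, -36], [6, -41, -38], [9, -38, -38], [11, -36, -39], [15, -31, -41], [12, -33, -41], [9, -39, -42], [9, -36, -42], [13, -31, -43], [8, -39, -44], [12, -31, -45], [12, -34, -45]]
[[10, 37, -30], [11, 31, -31], [12, 34, -32], [10, 31, -34], [7, 39, -35], [11, 36, -35], [12, 33, -37], [8, 42, -37], [9, 30, -37], [2, 31, -37], [5, 44, -38], [6, 30, -38], [0, 31, -39], [10, 35, -39]]
```

>>> apply_moves(
  moves=[
    {"jaw":0.7,"offset":[7.6,0,2.4],"rot":[0,0,0]},
    {"jaw":0.7,"offset":[7.6,0,2.4],"rot":[0,0,0]},
    {"jaw":0.7,"offset":[7.6,0,2.4],"rot":[0,0,0]},
    {"jaw":0.7,"offset":[4.8,0,1.5],"rot":[0,0,0]},
    {"jaw":0.7,"offset":[4.8,0,1.5],"rot":[0,0,0]},
  ],
)

```text
time_s: 7.02
eef_pos: [0.5944, -0.3495, 0.0009]
eef_rot: [-0.107, 0.702, 0.695, 0.112]
wrist_force: [0.3, -2.7, -0.7]
opening: 0.7
grasp_force: 0.9
```

>>> apply_moves(
  moves=[
    {"jaw":0.7,"offset":[4.8,0,1.5],"rot":[0,0,0]},
    {"jaw":0.7,"offset":[4.8,0,1.5],"rot":[0,0,0]},
    {"jaw":0.7,"offset":[4.8,0,1.5],"rot":[0,0,0]},
    {"jaw":0.7,"offset":[4.8,0,1.5],"rot":[0,0,0]},
    {"jaw":0.7,"offset":[4.8,0,1.5],"rot":[0,0,0]},
  ],
)

```text
time_s: 7.65
eef_pos: [0.5943, -0.3239, 0.0008]
eef_rot: [-0.108, 0.702, 0.695, 0.112]
wrist_force: [0.5, -3.4, -0.5]
opening: 0.701
grasp_force: 1.2
```

```bash
python3 - <<'E'
from h import *
tote();p,r,o=pose(); print(p.round(1),o["wrist_force"].round(1))
E
```

```text
(np.int64(0), np.float64(nan), ((0.0, 0.0), (0.0, 0.0), 0.0), [[0.0, 0.0], [0.0, 0.0], [0.0, 0.0], [0.0, 0.0]])
(np.int64(1693), np.float64(0.05064599587104579), ((587.2247924804688, -263.23736572265625), (118.61092376708984, 106.52205657958984), 89.08102416992188), [[533.0, -322.0], [640.0, -323.0], [641.0, -205.0], [535.0, -203.0]])
[ 594.3 -323.2    0.8] [0.1 0.4 0. ]
  return _methods._mean(a, axis=axis, dtype=dtype,
  ret = ret.dtype.type(ret / rcount)
```

>>> apply_moves(
  moves=[
    {"jaw":0.7,"offset":[4.3,0.5,1.4],"rot":[0,0,0]},
    {"jaw":0.7,"offset":[4.8,1.6,1.5],"rot":[0,0,0]},
    {"jaw":0.7,"offset":[5.2,1.8,1.7],"rot":[0,0,0]},
    {"jaw":0.7,"offset":[5.7,2,1.8],"rot":[0,0,0]},
    {"jaw":0.7,"offset":[5.7,2,1.8],"rot":[0,0,0]},
  ],
)

```text
time_s: 8.38
eef_pos: [0.6027, -0.2966, 0.0009]
eef_rot: [-0.108, 0.702, 0.695, 0.112]
wrist_force: [-0.4, -2.1, -0.5]
opening: 0.701
grasp_force: 1.1
```

```bash
sed -i 's/if np.median(q\[:,0\])>.46:/if np.median(q[:,0])>.5 and np.median(q[:,2])<.16 and len(q)>900:/' h.py; python3 - <<'E'
from h import *
tote();p,r,o=pose(); print(p.round(1),o["wrist_force"].round(1))
E
```

```text
(np.int64(1743), np.float64(0.0505910007157897), ((594.9246215820312, -236.10482788085938), (118.23497009277344, 108.29630279541016), 88.89740753173828), [[540.0, -294.0], [648.0, -296.0], [650.0, -178.0], [542.0, -176.0]])
[ 602.9 -295.9    0.9] [-0.4 -0.1 -0.4]
```

>>> apply_moves(
  moves=[
    {"jaw":0.7,"offset":[7,0.3,2.2],"rot":[0,0,0]},
    {"jaw":0.7,"offset":[7,0.3,2.2],"rot":[0,0,0]},
    {"jaw":0.7,"offset":[7,0.3,2.2],"rot":[0,0,0]},
    {"jaw":0.7,"offset":[7,0.3,2.2],"rot":[0,0,0]},
    {"jaw":0.7,"offset":[7,0.3,2.2],"rot":[0,0,0]},
  ],
)

```text
time_s: 9.1
eef_pos: [0.6044, -0.26, 0.0012]
eef_rot: [-0.108, 0.702, 0.695, 0.112]
wrist_force: [-0.1, -1.8, -1.2]
opening: 0.7
grasp_force: 1.0
```

>>> apply_moves(
  moves=[
    {"jaw":0.7,"offset":[6,0,2],"rot":[0,0,0]},
    {"jaw":0.7,"offset":[6,0,2],"rot":[0,0,0]},
    {"jaw":0.7,"offset":[6,0,2],"rot":[0,0,0]},
    {"jaw":0.7,"offset":[6,0,2],"rot":[0,0,0]},
    {"jaw":0.7,"offset":[6,0,2],"rot":[0,0,0]},
  ],
)

```text
time_s: 9.72
eef_pos: [0.6049, -0.2288, 0.0011]
eef_rot: [-0.107, 0.702, 0.695, 0.112]
wrist_force: [-0.3, -3.0, -0.3]
opening: 0.695
grasp_force: 1.8
```

```bash
python3 - <<'E'
from h import *
p,W=tote(.03,.09);p_,r,o=pose(); print(p_.round(1),o["wrist_force"].round(1))
cv2.imwrite("pics/t3.png",cv2.resize(p[130:220,300:450,::-1],None,fx=5,fy=5,interpolation=cv2.INTER_CUBIC))
E
```

```text
(np.int64(1811), np.float64(0.052954039011428256), ((598.2662353515625, -167.9833984375), (119.00292205810547, 108.0736312866211), 89.73356628417969), [[544.0, -227.0], [652.0, -228.0], [653.0, -109.0], [545.0, -108.0]])
(np.int64(4), np.float64(0.046436799789944916), ((671.2943115234375, 49.67810821533203), (161.3719482421875, 1.194496512413025), 89.71070098876953), [[670.0, -31.0], [671.0, -31.0], [672.0, 130.0], [671.0, 130.0]])
[ 604.9 -228.     1.1] [ 0.3 -1.4  0.3]
```

View pics/t3.png

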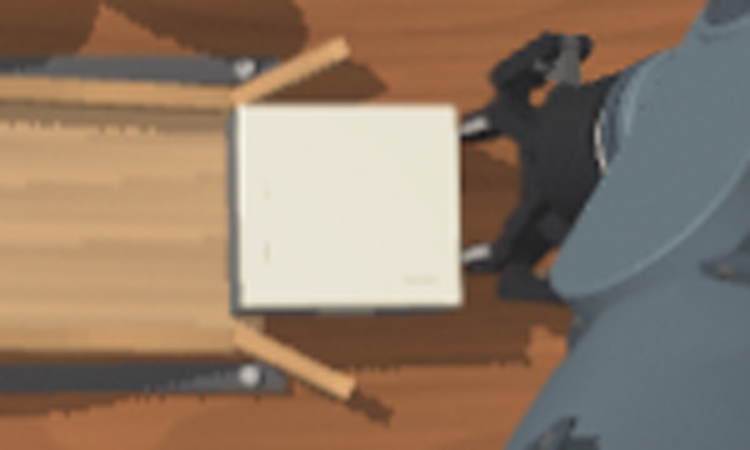

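The tote's nose is in the throat of the guides, at crop (235,210), aligned and about 1.5 mm off centre. I carry on up the ramp.

>>> apply_moves(
  moves=[
    {"jaw":0.7,"offset":[6,-0.2,2],"rot":[0,0,0]},
    {"jaw":0.7,"offset":[6,-0.2,2],"rot":[0,0,0]},
    {"jaw":0.7,"offset":[6,-0.2,2],"rot":[0,0,0]},
    {"jaw":0.7,"offset":[6,0,2],"rot":[0,0,0]},
    {"jaw":0.7,"offset":[6,0,2],"rot":[0,0,0]},
  ],
)

```text
time_s: 10.45
eef_pos: [0.6047, -0.197, 0.0008]
eef_rot: [-0.108, 0.702, 0.695, 0.112]
wrist_force: [0.3, -5.7, 2.4]
opening: 0.701
grasp_force: 2.1
```

>>> apply_moves(
  moves=[
    {"jaw":0.7,"offset":[6,0,2],"rot":[0,0,0]},
    {"jaw":0.7,"offset":[6,0,2],"rot":[0,0,0]},
    {"jaw":0.7,"offset":[6,0,2],"rot":[0,0,0]},
    {"jaw":0.7,"offset":[6,0,2],"rot":[0,0,0]},
    {"jaw":0.7,"offset":[6,0,2],"rot":[0,0,0]},
  ],
)

```text
time_s: 11.08
eef_pos: [0.6048, -0.1652, 0.0002]
eef_rot: [-0.108, 0.702, 0.695, 0.112]
wrist_force: [-0.4, -2.9, 2.0]
opening: 0.698
grasp_force: 1.9
```

>>> apply_moves(
  moves=[
    {"jaw":0.7,"offset":[6,0,2],"rot":[0,0,0]},
    {"jaw":0.7,"offset":[6,0,2],"rot":[0,0,0]},
    {"jaw":0.7,"offset":[6,0,2],"rot":[0,0,0]},
    {"jaw":0.7,"offset":[6.5,0,1],"rot":[0,0,0]},
    {"jaw":0.7,"offset":[6.5,0,0],"rot":[0,0,0]},
  ],
)

```text
time_s: 11.7
eef_pos: [0.6045, -0.133, 0.0025]
eef_rot: [-0.109, 0.702, 0.695, 0.112]
wrist_force: [-0.9, -1.6, -2.7]
opening: 0.697
grasp_force: 1.4
```

>>> apply_moves(
  moves=[
    {"jaw":0.7,"offset":[6.5,0,0],"rot":[0,0,0]},
    {"jaw":0.7,"offset":[6.5,0,0],"rot":[0,0,0]},
    {"jaw":0.7,"offset":[6.5,0,0],"rot":[0,0,0]},
    {"jaw":0.7,"offset":[6.5,0,0],"rot":[0,0,0]},
    {"jaw":0.7,"offset":[6.5,0,0],"rot":[0,0,0]},
  ],
)

```text
time_s: 12.32
eef_pos: [0.6054, -0.1027, 0.0132]
eef_rot: [-0.108, 0.702, 0.695, 0.112]
wrist_force: [0.6, -1.9, -3.1]
opening: 0.699
grasp_force: 1.4
```

>>> apply_moves(
  moves=[
    {"jaw":0.7,"offset":[6.5,0,0],"rot":[0,0,0]},
    {"jaw":0.7,"offset":[6.5,0,0],"rot":[0,0,0]},
    {"jaw":0.7,"offset":[6.5,0,0],"rot":[0,0,0]},
    {"jaw":0.7,"offset":[6.5,0,0],"rot":[0,0,0]},
    {"jaw":0.7,"offset":[6.5,0,0],"rot":[0,0,0]},
  ],
)

```text
time_s: 12.95
eef_pos: [0.6057, -0.0718, 0.0232]
eef_rot: [-0.108, 0.702, 0.695, 0.112]
wrist_force: [-0.4, -2.7, -3.2]
opening: 0.701
grasp_force: 1.4
```

```bash
python3 - <<'E'
from h import *
p,W=tote(.04,.16);p_,r,o=pose(); print(p_.round(1),o["wrist_force"].round(1))
cv2.imwrite("pics/t4.png",cv2.resize(p[130:220,260:410,::-1],None,fx=5,fy=5,interpolation=cv2.INTER_CUBIC))
print([(u,*W[172,u].round(3).tolist()) for u in range(290,380,6)])
E
```

```text
(np.int64(1995), np.float64(0.08008712173563937), ((598.2747192382812, -9.09930419921875), (124.36446380615234, 107.31874084472656), 88.9528579711914), [[543.0, -70.0], [651.0, -72.0], [653.0, 52.0], [546.0, 54.0]])
[605.8 -71.2  23.5] [-0.7  0.2 -0.7]
[(290, 0.593, 0.04, 0.093), (296, 0.593, 0.025, 0.092), (302, 0.593, 0.01, 0.086), (308, 0.594, -0.005, 0.081), (314, 0.593, -0.021, 0.08), (320, 0.594, -0.037, 0.075), (326, 0.594, -0.052, 0.073), (332, 0.595, -0.068, 0.065), (338, 0.603, -0.088, 0.007), (344, 0.583, -0.093, 0.14), (350, 0.544, -0.077, 0.415), (356, 0.54, -0.084, 0.44), (362, 0.536, -0.09, 0.469), (368, 0.535, -0.098, 0.475), (374, 0.536, -0.108, 0.469)]
```

>>> apply_moves(
  moves=[
    {"jaw":0.7,"offset":[6.4,0,0.5],"rot":[0,0,0]},
    {"jaw":0.7,"offset":[6.4,0,0.5],"rot":[0,0,0]},
    {"jaw":0.7,"offset":[6.4,0,0.5],"rot":[0,0,0]},
    {"jaw":0.7,"offset":[6.4,0,0.5],"rot":[0,0,0]},
    {"jaw":0.7,"offset":[6.4,0,0.5],"rot":[0,0,0]},
  ],
)

```text
time_s: 13.68
eef_pos: [0.6064, -0.041, 0.031]
eef_rot: [-0.107, 0.702, 0.695, 0.112]
wrist_force: [-0.1, -6.2, 0.6]
opening: 0.699
grasp_force: 2.5
```

>>> apply_moves(
  moves=[
    {"jaw":0.7,"offset":[6.4,0,0.5],"rot":[0,0,0]},
    {"jaw":0.7,"offset":[6.4,0,0.5],"rot":[0,0,0]},
    {"jaw":0.7,"offset":[6.4,0,0.5],"rot":[0,0,0]},
    {"jaw":0.7,"offset":[5,0,0.4],"rot":[0,0,0]},
    {"jaw":0.7,"offset":[5,0,0.4],"rot":[0,0,0]},
  ],
)

```text
time_s: 14.3
eef_pos: [0.6068, -0.0126, 0.0379]
eef_rot: [-0.107, 0.702, 0.695, 0.112]
wrist_force: [0.1, -4.7, 1.3]
opening: 0.7
grasp_force: 2.0
```

```bash
python3 - <<'E'
from h import *
p,W=tote(.04,.16);p_,r,o=pose(); print(p_.round(1),o["wrist_force"].round(1))
print([(u,*W[172,u].round(3).tolist()) for u in range(266,340,5)])
E
```

```text
(np.int64(2045), np.float64(0.09453685414630175), ((604.9539184570312, 46.873558044433594), (120.72162628173828, 119.90308380126953), 88.94747924804688), [[544.0, -12.0], [664.0, -15.0], [666.0, 106.0], [546.0, 108.0]])
[606.2 -11.2  37.7] [-0.3 -0.   0.7]
[(266, 0.592, 0.1, 0.105), (271, 0.592, 0.087, 0.105), (276, 0.593, 0.075, 0.099), (281, 0.592, 0.062, 0.1), (286, 0.593, 0.05, 0.095), (291, 0.593, 0.038, 0.091), (296, 0.593, 0.025, 0.091), (301, 0.593, 0.012, 0.086), (306, 0.593, -0.0, 0.086), (311, 0.593, -0.013, 0.084), (316, 0.547, -0.021, 0.398), (321, 0.543, -0.028, 0.43), (326, 0.538, -0.035, 0.461), (331, 0.534, -0.041, 0.486), (336, 0.535, -0.049, 0.484)]
```

>>> apply_moves(
  moves=[
    {"jaw":0.7,"offset":[4.1,0,0.8],"rot":[0,0,0]},
    {"jaw":0.7,"offset":[4.1,0,0.8],"rot":[0,0,0]},
    {"jaw":0.7,"offset":[4.1,0,0.8],"rot":[0,0,0]},
    {"jaw":0.7,"offset":[4.1,0,0.8],"rot":[0,0,0]},
    {"jaw":0.7,"offset":[4.1,0,0.8],"rot":[0,0,0]},
  ],
)

```text
time_s: 15.02
eef_pos: [0.6063, 0.0087, 0.0395]
eef_rot: [-0.108, 0.702, 0.695, 0.112]
wrist_force: [0.2, -1.2, -0.3]
opening: 0.697
grasp_force: 0.7
```

```bash
python3 - <<'E'
from h import *
p,W=tote(.06,.16);p_,r,o=pose(); print(p_.round(1),o["wrist_force"].round(1))
print([(u,*W[172,u].round(3).tolist()) for u in range(246,320,5)])
E
```

```text
(np.int64(2011), np.float64(0.09350587133753752), ((599.6297607421875, 69.37510681152344), (107.72748565673828, 123.78105926513672), 0.09320420771837234), [[546.0, 131.0], [546.0, 7.0], [654.0, 8.0], [653.0, 131.0]])
[606.3   9.1  39.7] [0.5 0.6 0.1]
[(246, 0.604, 0.162, 0.031), (251, 0.604, 0.148, 0.034), (256, 0.596, 0.128, 0.08), (261, 0.595, 0.114, 0.086), (266, 0.595, 0.102, 0.088), (271, 0.594, 0.088, 0.092), (276, 0.593, 0.076, 0.094), (281, 0.593, 0.063, 0.097), (286, 0.592, 0.05, 0.098), (291, 0.592, 0.037, 0.1), (296, 0.591, 0.024, 0.104), (301, 0.593, 0.012, 0.088), (306, 0.548, -0.004, 0.399), (311, 0.542, -0.012, 0.437), (316, 0.537, -0.02, 0.467)]
```

>>> apply_moves(
  moves=[
    {"jaw":0.7,"offset":[4.8,0,1.6],"rot":[0,0,0]},
    {"jaw":0.7,"offset":[4.8,0,1.6],"rot":[0,0,0]},
    {"jaw":0.7,"offset":[4.8,0,1.6],"rot":[0,0,0]},
    {"jaw":0.7,"offset":[4.8,0,1.6],"rot":[0,0,0]},
    {"jaw":0.7,"offset":[4.8,0,1.6],"rot":[0,0,0]},
  ],
)

```text
time_s: 15.75
eef_pos: [0.6068, 0.0339, 0.0395]
eef_rot: [-0.108, 0.702, 0.695, 0.112]
wrist_force: [-0.4, -1.6, -1.2]
opening: 0.699
grasp_force: 0.9
```

>>> apply_moves(
  moves=[
    {"jaw":0.7,"offset":[3.8,0,1.3],"rot":[0,0,0]},
    {"jaw":0.7,"offset":[3.8,0,1.3],"rot":[0,0,0]},
    {"jaw":0.7,"offset":[3.8,0,1.3],"rot":[0,0,0]},
    {"jaw":0.7,"offset":[3.8,0,1.3],"rot":[0,0,0]},
    {"jaw":0.7,"offset":[3.8,0,1.3],"rot":[0,0,0]},
  ],
)

```text
time_s: 16.38
eef_pos: [0.607, 0.0539, 0.0391]
eef_rot: [-0.108, 0.702, 0.695, 0.112]
wrist_force: [0.3, -2.6, 0.2]
opening: 0.699
grasp_force: 0.9
```

```bash
python3 - <<'E'
from h import *
p,W=tote(.06,.16);p_,r,o=pose(); print(p_.round(1),o["wrist_force"].round(1))
print([(u,*W[172,u].round(3).tolist()) for u in range(226,300,5)])
E
```

```text
(np.int64(1841), np.float64(0.08929914227787183), ((599.3204956054688, 115.18959045410156), (121.0273666381836, 106.23355102539062), 87.59060668945312), [[544.0, 57.0], [650.0, 52.0], [655.0, 173.0], [549.0, 178.0]])
[606.9  54.3  39.2] [-0.1 -0.4  0.1]
[(226, 0.601, 0.211, 0.058), (231, 0.6, 0.196, 0.063), (236, 0.603, 0.187, 0.045), (241, 0.596, 0.166, 0.086), (246, 0.596, 0.153, 0.088), (251, 0.595, 0.139, 0.091), (256, 0.595, 0.127, 0.087), (261, 0.595, 0.114, 0.09), (266, 0.594, 0.101, 0.09), (271, 0.594, 0.088, 0.093), (276, 0.594, 0.076, 0.093), (281, 0.593, 0.063, 0.097), (286, 0.545, 0.029, 0.421), (291, 0.539, 0.019, 0.462), (296, 0.535, 0.01, 0.485)]
```

>>> apply_moves(
  moves=[
    {"jaw":0.7,"offset":[1.5,0,0.5],"rot":[0,0,0]},
    {"jaw":0.7,"offset":[1.5,0,0.5],"rot":[0,0,0]},
    {"jaw":0.7,"offset":[1.5,0,0.5],"rot":[0,0,0]},
    {"jaw":0.7,"offset":[1.5,0,0.5],"rot":[0,0,0]},
    {"jaw":0.7,"offset":[1,0,0.3],"rot":[0,0,0]},
  ],
)

```text
time_s: 17.1
eef_pos: [0.6071, 0.0611, 0.0391]
eef_rot: [-0.108, 0.702, 0.695, 0.112]
wrist_force: [0.7, -2.5, -1.8]
opening: 0.702
grasp_force: 0.9
```

```bash
python3 - <<'E'
from h import *
p,W=tote(.06,.16);p_,r,o=pose(); print(p_.round(1),o["wrist_force"].round(1))
print([(u,*W[172,u].round(3).tolist()) for u in range(236,290,5)])
E
```

```text
(np.int64(1822), np.float64(0.0888598094110557), ((600.84375, 121.96427917480469), (121.4571533203125, 107.27189636230469), 89.51799011230469), [[547.0, 62.0], [654.0, 61.0], [655.0, 182.0], [548.0, 183.0]])
[607.1  61.2  39.1] [ 0.5 -1.3 -1.2]
[(236, 0.597, 0.18, 0.081), (241, 0.596, 0.166, 0.087), (246, 0.596, 0.153, 0.087), (251, 0.595, 0.14, 0.09), (256, 0.595, 0.127, 0.09), (261, 0.594, 0.113, 0.095), (266, 0.594, 0.101, 0.094), (271, 0.594, 0.088, 0.091), (276, 0.594, 0.076, 0.092), (281, 0.547, 0.039, 0.408), (286, 0.541, 0.027, 0.451)]
```

>>> apply_moves(
  moves=[
    {"jaw":0.7,"offset":[0.8,0,0.3],"rot":[0,0,0]},
    {"jaw":0.7,"offset":[0.8,0,0.3],"rot":[0,0,0]},
    {"jaw":0.7,"offset":[0.8,0,0.2],"rot":[0,0,0]},
    {"jaw":0.7,"offset":[0.8,0,0.3],"rot":[0,0,0]},
    {"jaw":0.7,"offset":[0,0,0],"rot":[0,0,0]},
  ],
)

```text
time_s: 17.82
eef_pos: [0.6071, 0.0645, 0.0391]
eef_rot: [-0.108, 0.702, 0.695, 0.112]
wrist_force: [-0.2, -1.6, -0.3]
opening: 0.702
grasp_force: 0.8
```

```bash
python3 - <<'E'
from h import *
p,W=tote(.06,.16);p_,r,o=pose(); print(p_.round(1),o["wrist_force"].round(1))
b=W[160:190,238:280]; b=b[abs(b[...,2]-.088)<.02]; A=np.c_[b[:,:2],np.ones(len(b))]; print("lid plane",np.linalg.lstsq(A,b[:,2],rcond=None)[0],b[:,2].mean())
E
```

```text
(np.int64(1783), np.float64(0.0832321243261509), ((600.073974609375, 124.38609313964844), (119.35092163085938, 107.11764526367188), 88.73280334472656), [[545.0, 66.0], [652.0, 64.0], [655.0, 183.0], [548.0, 185.0]])
[607.1  64.4  39.1] [ 0.9 -1.9  0.1]
lid plane [ 0.00391641 -0.0001357   0.08121707] 0.0835146245916056
```

The lid is flat at 83 mm, so the tail has dropped behind the lip. I back off a touch and lower the tips 7 mm so the press lines up with the bumper's height.

>>> apply_moves(
  moves=[
    {"jaw":0.7,"offset":[-3.8,0,-1.2],"rot":[0,0,0]},
    {"jaw":0.7,"offset":[-1.1,0,3.4],"rot":[0,0,0]},
    {"jaw":0.7,"offset":[-1.1,0,3.3],"rot":[0,0,0]},
    {"jaw":0.7,"offset":[1.9,0,0.6],"rot":[0,0,0]},
    {"jaw":0.7,"offset":[1.9,0,0.6],"rot":[0,0,0]},
  ],
)

```text
time_s: 18.55
eef_pos: [0.6071, 0.0645, 0.0319]
eef_rot: [-0.108, 0.702, 0.695, 0.112]
wrist_force: [-0.6, -2.3, 0.2]
opening: 0.699
grasp_force: 1.5
```

>>> apply_moves(
  moves=[
    {"jaw":0.7,"offset":[0.5,0,0.15],"rot":[0,0,0]},
    {"jaw":0.7,"offset":[0.5,0,0.15],"rot":[0,0,0]},
    {"jaw":0.7,"offset":[0.5,0,0.15],"rot":[0,0,0]},
    {"jaw":0.7,"offset":[0.5,0,0.15],"rot":[0,0,0]},
    {"jaw":0.7,"offset":[0,0,0],"rot":[0,0,0]},
  ],
)

```text
time_s: 19.18
eef_pos: [0.6072, 0.0664, 0.032]
eef_rot: [-0.108, 0.702, 0.695, 0.112]
wrist_force: [0.1, -1.8, -0.7]
opening: 0.701
grasp_force: 1.0
```

>>> apply_moves(
  moves=[
    {"jaw":0.7,"offset":[0.5,0,0.15],"rot":[0,0,0]},
    {"jaw":0.7,"offset":[0.5,0,0.15],"rot":[0,0,0]},
    {"jaw":0.7,"offset":[0.5,0,0.15],"rot":[0,0,0]},
    {"jaw":0.7,"offset":[0,0,0],"rot":[0,0,0]},
    {"jaw":0.7,"offset":[0,0,0],"rot":[0,0,0]},
  ],
)

```text
time_s: 19.8
eef_pos: [0.6072, 0.0674, 0.032]
eef_rot: [-0.107, 0.702, 0.695, 0.111]
wrist_force: [-0.8, -5.8, -1.3]
opening: 0.694
grasp_force: 2.7
```

>>> apply_moves(
  moves=[
    {"jaw":0.7,"offset":[0.5,0,0.15],"rot":[0,0,0]},
    {"jaw":0.7,"offset":[0.5,0,0.15],"rot":[0,0,0]},
    {"jaw":0.7,"offset":[0,0,0],"rot":[0,0,0]},
    {"jaw":0.7,"offset":[0,0,0],"rot":[0,0,0]},
    {"jaw":0.7,"offset":[0,0,0],"rot":[0,0,0]},
  ],
)

```text
time_s: 20.42
eef_pos: [0.6072, 0.0678, 0.032]
eef_rot: [-0.107, 0.702, 0.695, 0.111]
wrist_force: [-1.5, -7.7, -1.6]
opening: 0.7
grasp_force: 3.7
```

>>> apply_moves(
  moves=[
    {"jaw":0.7,"offset":[0.7,0,0.2],"rot":[0,0,0]},
    {"jaw":0.7,"offset":[0.7,0,0.2],"rot":[0,0,0]},
    {"jaw":0.7,"offset":[0.5,0,0.2],"rot":[0,0,0]},
    {"jaw":0.7,"offset":[0,0,0],"rot":[0,0,0]},
    {"jaw":0.7,"offset":[0,0,0],"rot":[0,0,0]},
  ],
)

```text
time_s: 21.05
eef_pos: [0.6074, 0.0687, 0.032]
eef_rot: [-0.106, 0.702, 0.695, 0.111]
wrist_force: [-2.6, -11.6, -0.9]
opening: 0.7
grasp_force: 5.7
```

```bash
python3 - <<'E'
from h import *
for i in range(4):
    ctrl.camera("top"); p,r,o=pose(); print(p.round(1),o["wrist_force"].round(1))
E
```

```text
[607.4  68.7  32. ] [ -2.5 -11.6  -1.3]
[607.4  68.7  32. ] [ -2.7 -11.2  -0.3]
[607.4  68.7  32. ] [ -1.3 -11.   -0.6]
[607.4  68.7  32. ] [ -1.4 -11.7  -0.6]
```

Steady at about 11.5 N. I add a little to reach 13 N and hold well over half a second.

>>> apply_moves(
  moves=[
    {"jaw":0.7,"offset":[0.7,0,0.2],"rot":[0,0,0]},
    {"jaw":0.7,"offset":[0,0,0],"rot":[0,0,0]},
    {"jaw":0.7,"offset":[0,0,0],"rot":[0,0,0]},
    {"jaw":0.7,"offset":[0,0,0],"rot":[0,0,0]},
    {"jaw":0.7,"offset":[0,0,0],"rot":[0,0,0]},
  ],
)

```text
time_s: 21.88
eef_pos: [0.6075, 0.0691, 0.032]
eef_rot: [-0.106, 0.702, 0.695, 0.111]
wrist_force: [-2.4, -12.1, -0.8]
opening: 0.702
grasp_force: 6.4
```

```bash
python3 - <<'E'
from h import *
for i in range(5):
    ctrl.camera("top"); p,r,o=pose(); print(p.round(1),o["wrist_force"].round(1))
E
```

```text
[607.5  69.1  32. ] [ -2.6 -13.2  -0.3]
[607.4  69.1  32. ] [ -1.9 -12.7  -0.4]
[607.5  69.1  32. ] [ -1.8 -13.1  -0.1]
[607.4  69.1  32. ] [ -2.9 -13.5  -1. ]
[607.5  69.1  32. ] [ -2.7 -12.7  -0.4]
```

>>> apply_moves(
  moves=[
    {"jaw":0.7,"offset":[0,0,0],"rot":[0,0,0]},
    {"jaw":0.7,"offset":[0,0,0],"rot":[0,0,0]},
    {"jaw":0.7,"offset":[0,0,0],"rot":[0,0,0]},
    {"jaw":0.7,"offset":[0,0,0],"rot":[0,0,0]},
    {"jaw":0.7,"offset":[0,0,0],"rot":[0,0,0]},
  ],
)

```text
time_s: 22.75
eef_pos: [0.6075, 0.0691, 0.032]
eef_rot: [-0.106, 0.702, 0.695, 0.111]
wrist_force: [-1.6, -12.1, -0.8]
opening: 0.699
grasp_force: 6.4
```

>>> apply_moves(
  moves=[
    {"jaw":0.7,"offset":[-1,0,-0.3],"rot":[0,0,0]},
    {"jaw":0.7,"offset":[-2,0,-0.6],"rot":[0,0,0]},
    {"jaw":0.7,"offset":[-4.8,0,-1.5],"rot":[0,0,0]},
    {"jaw":0.7,"offset":[-10,0,-3.2],"rot":[0,0,0]},
    {"jaw":0.7,"offset":[-20,0,-6.4],"rot":[0,0,0]},
  ],
)

```text
time_s: 23.38
eef_pos: [0.6068, 0.032, 0.0321]
eef_rot: [-0.108, 0.701, 0.696, 0.112]
wrist_force: [0.3, -0.5, 0.1]
opening: 0.701
grasp_force: 0.0
```

>>> apply_moves(
  moves=[
    {"jaw":0.7,"offset":[-9,0,-16],"rot":[0,0,0]},
    {"jaw":0.7,"offset":[-6,0,-30],"rot":[0,0,0]},
    {"jaw":0.7,"offset":[-6,0,-35],"rot":[0,0,0]},
    {"jaw":0.7,"offset":[-6,0,-35],"rot":[0,0,0]},
    {"jaw":0.7,"offset":[0,0,0],"rot":[0,0,0]},
  ],
)

```text
time_s: 24.0
eef_pos: [0.6082, -0.032, 0.1381]
eef_rot: [-0.104, 0.703, 0.695, 0.113]
wrist_force: [0.2, -0.9, 0.0]
opening: 0.698
grasp_force: 0.0
```

```bash
python3 - <<'E'
from h import *
p,W=tote(.06,.16);p_,r,o=pose(); print(p_.round(1),o["wrist_force"].round(1))
b=W[160:190,238:280]; b=b[abs(b[...,2]-.088)<.02]; A=np.c_[b[:,:2],np.ones(len(b))]; print("lid plane",np.linalg.lstsq(A,b[:,2],rcond=None)[0],b[:,2].mean())
for t in("bowl","glaze_jar","kiln_post","clay_rib","mug","pitcher"):
    for o in ctrl.outline_of("top",t)[:1]: q=W[o["region"]]; print(t,np.round(o["position"]),np.round(np.median(q,0),3))
cv2.imwrite("pics/end.png",p[:,:,::-1])
E
```

```text
(np.int64(1952), np.float64(0.08328416505814307), ((600.6543579101562, 126.14250183105469), (118.77142333984375, 108.35055541992188), 89.24185943603516), [[546.0, 67.0], [654.0, 66.0], [656.0, 185.0], [547.0, 186.0]])
[605.8 -29.8 134.5] [ 0.3 -0.5 -0.5]
lid plane [0.00471238 0.00241222 0.08044533] 0.0835152562205804
bowl [285. 120.] [0.762 0.057 0.022]
glaze_jar [321. 113.] [ 0.745 -0.043  0.083]
kiln_post [265. 231.] [0.444 0.097 0.059]
clay_rib [288. 253.] [0.379 0.06  0.008]
mug [162. 252.] [0.391 0.388 0.045]
pitcher [154. 172.] [0.609 0.407 0.066]
```

View pics/end.png

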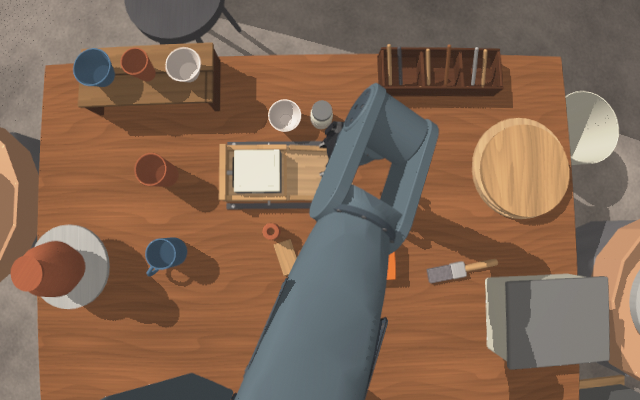

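The tote lies flat and home on the bed at (257,172) px, with the bystanders unmoved and the arm clear.

```bash
python3 -c "
from bench import ctrl
print(ctrl.hand_in())"
```

```text
the job is handed in; nothing more can be done
None
```

The tote lies flat on the bed behind the lip, pressed against the bumper at about 13 N for over half a second. The arm has backed clear, other items look unmoved, and the job is handed in. The judge gave no verdict. Early on, the fingertips briefly pressed on the lid's rear edge with about 6 N while sliding the tote.

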